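# Heat the pan and read it with the infrared thermometer

## Task

Heat the frying pan and check its temperature: turn the hob's power dial (the larger of its two dials) one click clockwise, from OFF to its first heat, and leave the small timer dial alone. Then draw the pistol-shaped infrared thermometer out of its sloping stand and finish while holding it in the gripper, lens pointing straight down at the middle of the pan from about a hand's breadth above the pan, still and touching nothing else. Leave the pan and the other things on the worktop where they are.

Things in the scene. Friction and masses are not known exactly. Their poses are not given: they have to be found in the camera images.
- hob: Countertop hob, fixed: steel box, black glass top at z = 60 mm. Its x axis points from the dials to the cooking zone. Origin on the worktop; reaches x -112 to +232 mm, y -147 to +147 mm. In its frame: power dial at (-70, +62) mm, timer dial (-70, -62), zone centre (100, 0). May stand on the robot's left or right, with the thermometer stand on the other side.
- power_dial (a joint): Angle of the power dial, rad, clockwise from above positive: 0 is OFF (as it starts), then clicks at 1, 2 and 3 rad (heats 1 to 3). The wanted first heat is 1.0. A detent resists the first half of each click (at most about 0.15 N m, near 0.25 rad); let go past 0.5 rad, it snaps on by itself to 1.0 rad and stays there.
- power_grip (a point): On the axis of the power dial, 16 mm above the glass (z = 76 mm). The dial is an upright round dark steel knob 40 mm in diameter, 28 mm tall (top at z = 88 mm), white pointer line on top; the left one (hob +y) and the larger. Turns about the vertical. Any grip across its diameter will do.
- timer_dial (a joint): Angle of the timer dial, rad, starts at 0 and is to be left alone.
- timer_grip (a point): On the axis of the small timer dial (28 mm in diameter, 22 mm tall), 12 mm above the glass, 124 mm from the power dial.
- thermometer: Loose infrared thermometer like a pistol, 0.2 kg. Origin mid-barrel; x = the way the lens looks, z = up when the barrel is level, y across. Grey barrel: box x -45 to +55 mm, 40 mm wide (y), z -22 to +22 mm, then a black nose 32 mm across to x = +75 mm. As docked it slopes 25 degrees nose down, origin 122 mm above the worktop. Good grip: across the barrel's width, at or behind its middle.
- lens (a point): Centre of the thermometer's lens, in the end of its nose at (75.5, 0, 0) mm in the thermometer's frame. The small display is on the rear face.
- handle_end (a point): Centre of the end face of the thermometer's black handle, at (-23.9, 0, -112.5) mm in the thermometer's frame. The handle, 34 mm fore and aft by 30 mm across, runs straight from the barrel's middle to here, raked 12 degrees backwards.
- stand: Thermometer stand, fixed: white foot 150 x 78 x 10 mm and a sloping open pocket holding the last 55 mm of the handle, 1.5 mm play all round. Origin under the foot's middle; x = level heading of the docked lens (roughly away from the robot). Pocket axis (0.602, 0, 0.799) in its frame, up and forward, 37 degrees off vertical: draw the handle out along it by 60 mm or more.
- pocket_mouth (a point): Middle of the pocket's mouth, 74 mm above the worktop; the pocket is 45 by 41 mm outside.
- pan: Loose dark steel frying pan on the hob's zone. Origin under its middle, 60 mm above the worktop; floor 4 mm thick, 160 mm across; rim 202 mm across, 102 mm above the worktop. Its handle, 22 mm wide, runs along its x axis, roughly away from the robot, to 275 mm from the middle, rising to 95 mm above the origin.
- pepper_mill: Dark wooden pepper mill, 54 mm across, 148 mm tall, behind the stand; leave it. Origin under its middle.
- salt_jar: Glass jar with steel cap, 54 mm across, 85 mm tall, behind the stand; leave it. Origin under its middle.
- ramekin: Low white bowl, 64 mm across, 42 mm tall, between hob and stand; leave it. Origin under its middle.
- jam_jar: Amber glass jar with steel cap, 60 mm across, 75 mm tall, farther out between hob and stand; leave it. Origin under its middle.
- mug: Blue mug, 80 mm across, 92 mm tall, at the left side; leave it. Origin under its middle.
- wooden_spoon: Wooden spoon, 270 mm long, lying at the right side; leave it. Origin under its middle.

How it is judged:
By the outcome, as a careful person would: the job done as asked, in the order asked, and still so for the second after the job is handed in, while the arm keeps its last pose, push and grip.
It also fails if it takes over 48 s, if anything falls off the work surface, if the arm or the gripper's body presses on something with over 40 N, if the wrist force passes 120 N, or if a joint passes its speed limit or range.

## Robot

A 6-joint arm with a two-finger parallel gripper is mounted at the origin on the work surface. World frame = base frame: x ahead of the robot, y to its left, z up, the work surface at z = 0. Lengths are in m, angles in rad, forces in N, time in s.
With the tool pointing down it reaches from about 0.25 to 0.775 m from the base axis. Payload 4 kg.
Tool frame: the origin (TCP) lies at the very end of the fingers, on their centre line; the grasp point (between the pads) lies 19 mm behind it (tcp_to_grasp is the distance from the TCP to the grasp point, in m); z points along the fingers, y is the line along which they close (so a half turn about z gives the same grasp; the last joint's range is limited). The gripper opens to 94 mm and grips with 3 to 60 N. Pads are 16 mm wide; open, the fingers measure 119 mm over their backs; the gripper's body (75 mm by 177 mm) begins 78 mm behind the grasp point.
Start: joints at [-1.325, 0.087, 1.371, -0, 1.684, -0.103], TCP at [0.188, -0.517, 0.206] pointing down, gripper open.
Joint ranges: [-3.1, 3.1], [-0.76, 2.03], [0.27, 2.55], [-1.08, 4.22], [0.17, 2.65], [-2.57, 2.57]. Speed limits (rad/s): [2.79, 2.79, 3.14, 3.14, 3.14, 3.14].

## Interface

Orientations are given as [roll, pitch, yaw] about the fixed x, y, z axes, in that order (R = Rz(yaw) Ry(pitch) Rx(roll)).
In Python, from bench import * gives the robot as it stands.
- The arm moves only by the tool creep_tool, called after ">>>" by a JSON object that holds its "op" and its "data", one argument or row to a line. Schema: {"type":"object","properties":{"plan":{"type":"object","properties":{"ticks":{"type":"array","items":{"type":"array","items":{"type":"number"},"minItems":5,"maxItems":5},"minItems":1,"maxItems":20}},"additionalProperties":false,"required":["ticks"]},"only":{"type":"string"},"quiet":{"type":"boolean"},"lines":{"type":"string"}},"required":["plan"],"additionalProperties":false}. plan is an object whose key "ticks" holds a list of rows, 1 to 20 of them, each of 5 numbers: the finger opening in m, then dx, dy, dz in shares of 40 cm (1.0 is 40 cm), then a turn about the tool's z in fractions of the full range, 1 being 2 rad; each row shifts and turns the commanded pose from where the row before left it, along the tool's axes as they then stand; what a row does not reach is not made up. A row lasts 1/12 s, in which the tool goes at most 0.0417 m and 0.125 rad, less where a joint would pass 70% of its speed; a pose out of reach is approached as far as the arm can. The fingers move at their own pace and stop on an object; the grip force is fixed at half the most. Time passes only in rows, so rows that do not move let the fingers close. The tool returns the time, the measured TCP pose, the force, the opening and the grip force at its end. only (a regular expression) keeps the lines of the reply that match it, lines (a string "A,B") keeps lines A to B, and quiet returns only ok. Input that does not fit is refused with a message, and nothing moves.
- get_obs(): the state, without advancing time (a new reading comes with each control period).
- snapshot(name): name is "scene" or "top"; returns a dict with "color" (384x512x3 uint8, blue, green, red), "fx", "fy", "cx", "cy" (pixels), "extrinsics" (4x4, takes a point from world to camera coordinates). Camera axes: x right, y down, z forward; pixel columns grow to the right and rows downward; lengths in m; the calibration is good to about 2 mm. A picture is of the moment at which its call begins. There is no depth.
- close_job(): hands the job in; it is judged then, once.
The state is a dict: "time": time; "joint_positions": joint angles; "qvel": joint speeds; "joint_torque": joint torques, N m; "tool_pos": TCP position; "ee_rot": TCP orientation; "wrist_force": force on the tool from outside, world axes, zero at the start; "wrist_torque": the same for the moment, N m; "width": finger opening in m; "finger_force": force on a finger pad.
Only numpy, scipy, OpenCV 4.12 (cv2) and the standard library are available. Lean on these libraries where they do the work, as an engineer would, in place of code of your own. Each camera call takes 0.05 s, during which the arm holds its last target. There are 200 camera calls.

## Working session

There is one attempt and no reset: what is moved stays moved. The work goes in short steps, Python scripts to look and compute and a tool call to move; the robot and the scene stay as the last step left them, time stands still between calls to the robot, and variables do not carry over. Pictures are saved under pics/ and viewed, at most 10 in all, crops included, and the job is handed in when it is done.

```bash
mkdir -p pics; ls
```

Run:
```python
from bench import *
import cv2,numpy as np,pickle
o=get_obs();print(o['time'],o['tool_pos'],o['ee_rot'],o['width'])
d={}
for n in("scene","top"):
    s=snapshot(n);d[n]=s;cv2.imwrite(f"pics/{n}0.png",s['color'] if 0 else cv2.resize(s['color'],(800,600),interpolation=cv2.INTER_CUBIC))
    print(n,s['fx'],s['cx'],s['cy'],np.round(s['extrinsics'],3).tolist())
pickle.dump(d,open('s0.pkl','wb'))
```

```text
pics
0.0 [ 0.1878205  -0.51635172  0.20427232] [-3.13936068e+00 -2.18996855e-04  3.48767824e-01] 0.09388560123442143
scene 360.1067279681907 251.33159968644307 192.54671024119253 [[-0.292, 0.956, 0.005, 0.19], [0.6, 0.188, -0.777, -0.261], [-0.744, -0.224, -0.629, 1.916], [0.0, 0.0, 0.0, 1.0]]
top 402.2909453192964 255.06606574193435 194.9224156539385 [[0.007, -1.0, -0.014, 0.003], [-0.992, -0.006, -0.123, 0.586], [0.123, 0.015, -0.992, 1.256], [0.0, 0.0, 0.0, 1.0]]
```

View pics/scene0.png

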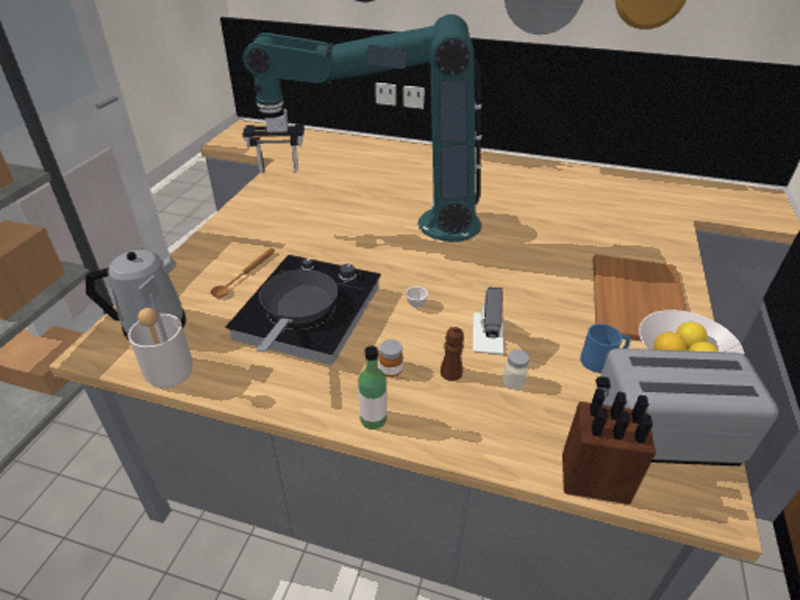

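View pics/top0.png

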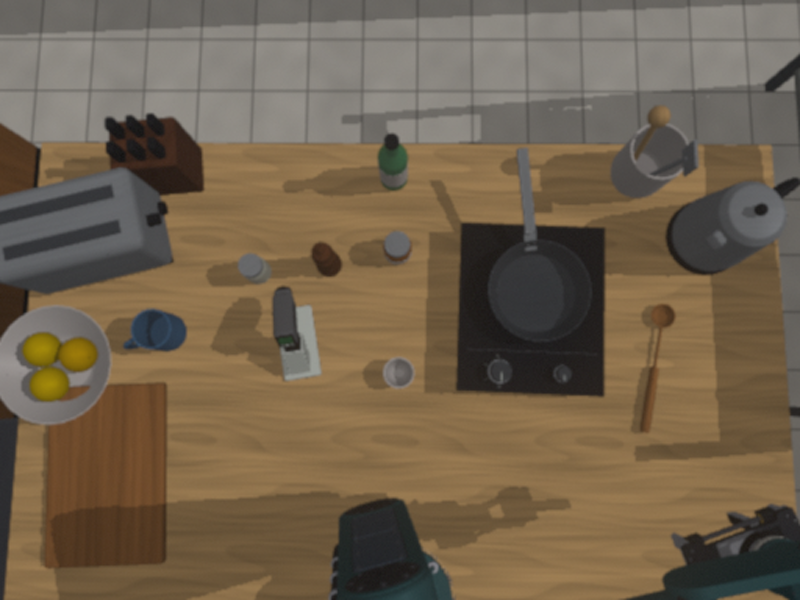

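The scene view shows the hob on the robot's right (dials at about (348,270) and (307,264)) and the stand on the left (495,330). In the top view the power dial is at (500,371), the timer at (562,374), the pan centre at (540,290), and the thermometer runs from (283,290) to (290,345). Next I'll zoom in for precise pixels.

Run:
```python
import cv2,numpy as np,pickle
d=pickle.load(open('s0.pkl','rb'))
def t(n,x,y):
    c=cv2.resize(d[n]['color'][y:y+60,x:x+80],(400,300),interpolation=cv2.INTER_CUBIC)
    c=cv2.convertScaleAbs(c,alpha=1.5,beta=15)
    for k in range(0,80,10):
        cv2.putText(c,str(x+k),(k*5,8),0,.3,(0,255,255)); cv2.line(c,(k*5,10),(k*5,14),(0,255,255))
    for k in range(10,60,10):
        cv2.putText(c,str(y+k),(6,k*5+3),0,.3,(0,255,255)); cv2.line(c,(0,k*5),(5,k*5),(0,255,255))
    return c
cv2.imwrite('pics/z.png',np.vstack([np.hstack([t('top',150,182),t('top',300,205)]),np.hstack([t('scene',272,175),t('scene',168,145)])]))
```

```text
(no output)
```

View pics/z.png

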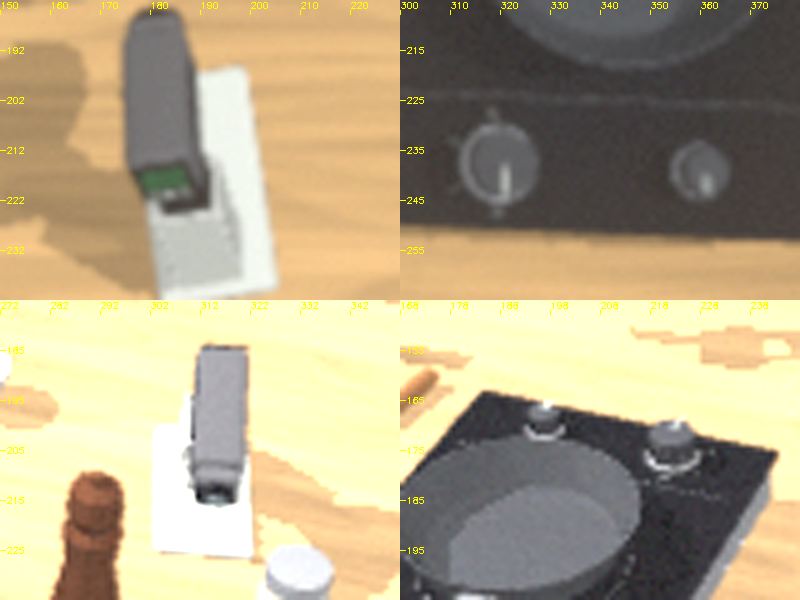

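Dial tops: power at about (320.3,237) in the top view and (222,171) in the scene view. The barrel's top-face corners are visible in both views, with the rear edge nearest the robot. Now I'll fit the poses.

Create h.py:
```python
import cv2,numpy as np,pickle
from scipy.optimize import least_squares
from scipy.spatial.transform import Rotation as R
d=pickle.load(open('s0.pkl','rb'))
def proj(n,P):
    s=d[n];E=s['extrinsics'];c=np.atleast_2d(P)@E[:3,:3].T+E[:3,3]
    return np.c_[s['fx']*c[:,0]/c[:,2]+s['cx'],s['fy']*c[:,1]/c[:,2]+s['cy']]
O={'A':(150,182),'B':(300,205),'C':(272,175),'D':(168,145)}
def z(t,*p): return np.array([[(a+.5)/5-.5+O[t][0],(b+.5)/5-.5+O[t][1]] for a,b in p])
def f8(*p): return np.array(p)*.64-.2
def tri(a,b):
    r=least_squares(lambda P:np.r_[(proj('top',P)-a).ravel(),(proj('scene',P)-b).ravel()],[.5,0,.1]);return r.x,np.round(r.fun,1)
```

Run:
```python
from h import *
for n in d:
    E=d[n]['extrinsics'];print(n,'cam',-E[:3,:3].T@E[:3,3])
print('power top',tri(z('B',(104,162)),z('D',(272,132))))
print('timer top',tri(z('B',(306,169)),z('D',(146,112))))
ct=f8((461,224),(605,227),(604,394),(458,390));cs=f8((333,357),(230,325),(290,257),(380,276))
H=np.array([[.232,.147,0],[.232,-.147,0],[-.112,-.147,0],[-.112,.147,0]])
def hob(p): return R.from_euler('z',p[2]).apply(H)+[p[0],p[1],p[3]]
r=least_squares(lambda p:np.r_[(proj('top',hob(p))-ct).ravel(),(proj('scene',hob(p))-cs).ravel()],[.5,-.3,0,.06],loss='soft_l1')
print('hob',r.x,np.round(r.fun,1))
p=r.x
for q in[(-.07,.062),(-.07,-.062),(.1,0)]: print(R.from_euler('z',p[2]).apply([*q,0])[:2]+p[:2])
# thermometer: RL,RR,FL,FR top corners
T=np.array([[-45,20,22],[-45,-20,22],[55,20,22],[55,-20,22],[-45,20,-22.]])/1e3
tt=z('A',(127,163),(187,173),(131,22),(184,20));ts=z('C',(247,48),(201,47),(241,165),(194,163))
def th(p): return (R.from_euler('ZY',[p[3],p[4]]).apply(T)+p[:3])[:4]
r=least_squares(lambda p:np.r_[(proj('top',th(p))-tt).ravel(),(proj('scene',th(p))-ts).ravel()],[.55,.2,.12,0,.43],loss='soft_l1')
print('therm',r.x,np.round(r.fun,1))
print([tri(tt[i],ts[i]) for i in range(4)])
```

```text
scene cam [1.63873589 0.29727918 1.00087695]
top cam [ 0.42600611 -0.0124346   1.31905481]
power top (array([ 0.45154608, -0.1936264 ,  0.08641267]), array([ 0.1, -0. ,  0.2,  0. ]))
timer top (array([ 0.44804729, -0.31674014,  0.0798882 ]), array([-0.1,  0. , -0.2, -0. ]))
hob [ 0.51955166 -0.2600555  -0.02856796  0.04825885] [-0.2 -0.7 -0.8  0.2  0.2  1.3 -0.9  0.4 -0.4 -0.4 -3.   3.  -1.5 -0.2
  0.4 -0.1]
[ 0.4513512  -0.19608132]
[ 0.44780925 -0.32003072]
[ 0.61951086 -0.26291191]
therm [0.54339003 0.22470113 0.11494255 0.11889313 0.39892826] [-0.9  1.6  0.8 -1.9 -1.5  0.6  0.9 -0.5  0.9  0.6 -0.3 -0.3  0.1  0.4
 -1.3 -0.5]
[(array([0.51270005, 0.23705159, 0.15816724]), array([ 0., -0.,  0., -0.])), (array([0.50796837, 0.20317328, 0.14797275]), array([ 0.3, -0. ,  0.3, -0. ])), (array([0.60118444, 0.24831704, 0.11567028]), array([-0.6,  0.1, -0.7,  0.1])), (array([0.60344241, 0.21578203, 0.11124237]), array([-0.2,  0. , -0.2,  0. ]))]
```

The power dial is at (0.4515, -0.194) with its top at about z 0.086. The thermometer is at about (0.543, 0.225, 0.12), heading about 0.12 rad. First I'll move over the dial.

Careful with the scale: shifts go in shares of 40 cm and turns go in shares of 2 rad. That gives: 0.03 m / 0.4 = 0.075, -0.0178 m / 0.4 = -0.0445.

>>> {"op": "creep_tool", "data": {
  "plan": {"ticks": [[0.08,0.075,-0.0445,0,0],[0.07,0.075,-0.0445,0,0],[0.07,0.075,-0.0445,0,0],[0.07,0.075,-0.0445,0,0],[0.07,0.075,-0.0445,0,0],[0.07,0.075,-0.0445,0,0],[0.07,0.075,-0.0445,0,0],[0.07,0.075,-0.0445,0,0],[0.07,0.075,-0.0445,0,0],[0.07,0.075,-0.0445,0,0],[0.07,0.075,-0.0445,0,0],[0.07,0.075,-0.0445,0,0],[0.07,0,0,0,0],[0.07,0,0,0,0]]}
}}

```text
time: 1.27
tool_pos: [0.4537, -0.1917, 0.2048]
ee_rot: [-3.141, 0.001, 0.353]
wrist_force: [0.5, -0.4, -0.1]
width: 0.07
finger_force: 0.0
```

Run:
```python
from h import *
# refine thermometer with known size, and stand foot (top z=.010)
T=np.array([[-45,20,22],[-45,-20,22],[55,20,22],[55,-20,22]])/1e3
tt=z('A',(127,163),(187,173),(131,22),(184,20));ts=z('C',(247,48),(201,47),(241,165),(194,163))
th=lambda p:R.from_euler('ZY',[p[3],p[4]]).apply(T)+p[:3]
f=lambda p:np.r_[(proj('top',th(p))-tt).ravel(),(proj('scene',th(p))-ts).ravel()]
g=least_squares(lambda p:f([p[0],p[1],.122,p[2],.4363]),[.54,.22,.1],loss='soft_l1');print('fixed z,pitch',g.x,np.round(g.fun,1))
F=np.array([[75,-39,10],[-75,-39,10],[-75,39,10]])/1e3; F2=np.array([[75,-39,10],[75,39,10]])/1e3
ft=z('A',(243,68),(277,286),(160,298));fs=z('C',(152,252),(251,257))
s=lambda p,A:R.from_euler('z',p[2]).apply(A)+[p[0],p[1],0]
k=least_squares(lambda p:np.r_[(proj('top',s(p,F))-ft).ravel(),(proj('scene',s(p,F2))-fs).ravel()],[.5,.2,.1]);print('stand',k.x,np.round(k.fun,1))
```

```text
fixed z,pitch [0.54477023 0.22405436 0.12698946] [-1.2  0.5  0.5 -3.2 -1.8  0.   0.7 -1.1  0.9 -0.7 -0.4 -1.6  0.2 -0.4
 -1.2 -1.3]
stand [0.51293264 0.21948984 0.16006269] [ 0.5 -1.9 -0.1 -0.2 -0.5  1.1  0.1 -1.3  0.2 -0.4]
```

Converted, 0.035 m / 0.4 = 0.0875, 0.02 m / 0.4 = 0.05.

>>> {"op": "creep_tool", "data": {
  "plan": {"ticks": [[0.07,-0.0073,0.0035,0.0875,0],[0.07,0,0,0.0875,0],[0.07,0,0,0.0875,0],[0.07,0,0,0.05,0],[0.07,0,0,0.035,0],[0.07,0,0,0,0],[0.03,0,0,0,0],[0.03,0,0,0,0],[0.03,0,0,0,0],[0.03,0,0,0,0],[0.03,0,0,0,0],[0.03,0,0,0,0]]}
}}

```text
time: 2.27
tool_pos: [0.4516, -0.1957, 0.0677]
ee_rot: [3.14, -0.001, 0.349]
wrist_force: [-0.7, 0.1, 3.2]
width: 0.0397
finger_force: 30.0
```

Converted, 0.12 rad / 2 = 0.06.

>>> {"op": "creep_tool", "data": {
  "plan": {"ticks": [[0.03,0,0,0,0.06],[0.03,0,0,0,0.06],[0.03,0,0,0,0.06],[0.03,0,0,0,0.06],[0.03,0,0,0,0.06],[0.03,0,0,0,0.06],[0.03,0,0,0,0.06],[0.03,0,0,0,0.06],[0.03,0,0,0,0.015],[0.03,0,0,0,0],[0.03,0,0,0,0],[0.03,0,0,0,0],[0.07,0,0,0,0],[0.07,0,0,0,0],[0.07,0,0,0,0]]}
}}

```text
time: 3.52
tool_pos: [0.4509, -0.1958, 0.0662]
ee_rot: [3.141, -0.0, -0.641]
wrist_force: [-0.3, 0.1, -0.4]
width: 0.0562
finger_force: 0.0
```

Converted, -0.04 m / 0.4 = -0.1, -0.0305 m / 0.4 = -0.0763.

>>> {"op": "creep_tool", "data": {
  "plan": {"ticks": [[0.08,0,0,-0.05,0],[0.09,0,0,-0.1,0],[0.09,0,0,-0.1,0],[0.09,0,0,-0.1,0],[0.09,0,0,-0.1,0],[0.09,0,0,-0.1,0],[0.09,0.034,-0.0763,0,0],[0.09,0.034,-0.0763,0,0],[0.09,0.034,-0.0763,0,0],[0.09,0.034,-0.0763,0,0],[0.09,0.034,-0.0763,0,0],[0.09,0.034,-0.0763,0,0],[0.09,0.034,-0.0763,0,0],[0.09,0.034,-0.0763,0,0],[0.09,0.034,-0.0763,0,0],[0.09,0.034,-0.0763,0,0],[0.09,0.034,-0.0763,0,0],[0.09,0.034,-0.0763,0,0]]}
}}

```text
time: 5.02
tool_pos: [0.8006, 0.0007, 0.2844]
ee_rot: [-3.141, -0.002, -0.641]
wrist_force: [26.3, 1.4, 70.2]
width: 0.0898
finger_force: 0.0
```

Run:
```python
from bench import *
import cv2,numpy as np
s=snapshot('top')['color'];t=snapshot('scene')['color']
c=[cv2.convertScaleAbs(cv2.resize(a,(400,300),interpolation=cv2.INTER_CUBIC),alpha=1.5,beta=15) for a in(s[205:265,300:380],t[145:205,168:248],s[182:242,150:230])]
c.append(cv2.resize(t,(400,300)))
cv2.imwrite('pics/dial.png',np.vstack([np.hstack(c[:2]),np.hstack(c[2:])]));print(np.round(get_obs()['joint_positions'],3))
```

```text
[-6.700e-02  7.900e-01  2.930e-01  1.000e-03  2.092e+00  2.141e+00]
```

View pics/dial.png

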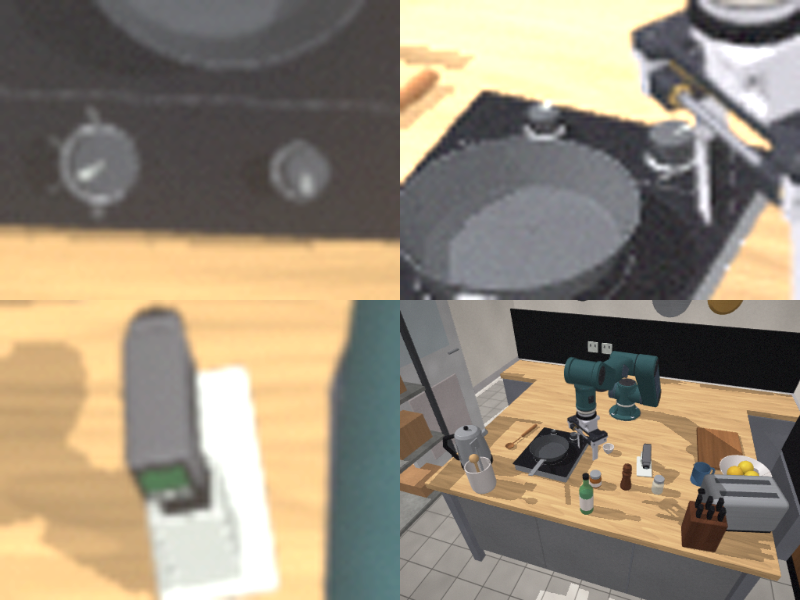

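The dial pointer has swung about 1 rad clockwise (top view, tile (100,165)), and the timer is unchanged. The creep command only turns the tool about its own z, so I'll gently test how it behaves at the edge of reach, since the thermometer must pitch down another 65°.

Converted, 0.004 m / 0.4 = 0.01, -0.003 m / 0.4 = -0.0075.

>>> {"op": "creep_tool", "data": {
  "plan": {"ticks": [[0.09,0,0,0,0],[0.09,0.01,-0.0075,0,0],[0.09,0.01,-0.0075,0,0],[0.09,0.01,-0.0075,0,0],[0.09,0.01,-0.0075,0,0],[0.09,0.01,-0.0075,0,0],[0.09,0.01,-0.0075,0,0],[0.09,0.01,-0.0075,0,0],[0.09,0.01,-0.0075,0,0],[0.09,0,0,0,0],[0.09,0,0,0,0]]}
}}

```text
time: 6.03
tool_pos: [0.8158, 0.0004, 0.2718]
ee_rot: [-3.127, -0.02, -0.641]
wrist_force: [0.4, -0.4, 0.1]
width: 0.09
finger_force: 0.0
```

```bash
python3 -c "
from bench import *
o=get_obs();print(o['joint_positions'].round(3) if hasattr(o['joint_positions'],'round') else o['joint_positions'],o['wrist_force'])"
```

```text
[-7.000e-02  7.910e-01  2.740e-01  2.000e-03  2.052e+00  2.143e+00] [ 0.44849377 -0.38797818  0.06507731]
```

Pushing past the reach limit tilts the tool slightly outward, and the tilt stays. A constant outward tilt of 32.5° in the thermometer's heading plane, at both grasp and finish, plus a half turn about tool z, brings the lens from 25° below level to straight down. I'll align the tool with the heading, then work the tilt up in steps.

Converted, -0.022 m / 0.4 = -0.055, -0.015 m / 0.4 = -0.0375, -0.12 rad / 2 = -0.06.

>>> {"op": "creep_tool", "data": {
  "plan": {"ticks": [[0.09,0,0,-0.0375,-0.055],[0.09,0,0,-0.05,-0.055],[0.09,0,0,-0.05,-0.055],[0.09,0,0,-0.05,-0.055],[0.09,0,0,-0.05,-0.055],[0.09,0,0,-0.05,-0.055],[0.09,0,0,-0.0375,-0.06],[0.09,-0.0375,-0.055,0,0],[0.09,-0.0375,-0.055,0,0],[0.09,-0.0375,-0.055,0,0],[0.09,-0.0375,-0.055,0,0],[0.09,-0.0375,-0.055,0,0],[0.09,0.025,0,0,0],[0.09,0.0375,0,0,0],[0.09,0.05,0,0,0],[0.09,0.05,0,0,0],[0.09,0.05,0,0,0],[0.09,0.05,0,0,0]]}
}}

```text
time: 7.53
tool_pos: [0.768, 0.1118, 0.3522]
ee_rot: [3.133, -0.063, 0.139]
wrist_force: [0.3, 0.6, -3.3]
width: 0.0902
finger_force: 0.0
```

Add to h.py:
```python
def st():
    from bench import get_obs
    o=get_obs();M=R.from_euler('xyz',o['ee_rot']).as_matrix();zz=M[:,2]
    print('t',round(o['time'],2),'pos',np.round(o['tool_pos'],4),'z',np.round(zz,3),'tilt',round(np.degrees(np.arccos(-zz[2])),2),'az',round(np.arctan2(zz[1],zz[0]),3),'tx',np.round(M[:,0],3),'ty',np.round(M[:,1],3))
    print('q',np.round(o['joint_positions'],3),'F',np.round(o['wrist_force'],1),'w',round(o['width'],4))
    return o,M
```

```bash
python3 -c "
from h import *;st()
print('bottle',tri(f8((392,141)),f8((371,352))))"
```

```text
t 7.53 pos [0.768  0.1118 0.3522] z [ 0.063  0.001 -0.998] tilt 3.64 az 0.009 tx [0.988 0.139 0.063] ty [ 0.138 -0.99   0.008]
q [ 0.073  0.683  0.283 -0.005  2.112  1.503] F [ 0.3  0.6 -3.3] w 0.0902
bottle (array([0.86844338, 0.01950426, 0.20724575]), array([-0.,  0., -0., -0.]))
```

Converted, 0.03 m / 0.4 = 0.075, -0.02 m / 0.4 = -0.05.

>>> {"op": "creep_tool", "data": {
  "plan": {"ticks": [[0.09,0.075,0,-0.05,0],[0.09,0.075,0,-0.05,0],[0.09,0.075,0,-0.05,0],[0.09,0.075,0,-0.05,0],[0.09,0.075,0,-0.05,0],[0.09,0.075,0,-0.05,0]]}
}}

```text
time: 8.03
tool_pos: [0.7937, 0.1152, 0.4019]
ee_rot: [3.132, -0.226, 0.141]
wrist_force: [0.3, -0.6, -0.1]
width: 0.09
finger_force: 0.0
```

```bash
python3 -c "
from h import *;st()"
```

```text
t 8.03 pos [0.7937 0.1152 0.4019] z [ 0.223  0.022 -0.974] tilt 12.98 az 0.099 tx [0.965 0.137 0.224] ty [ 0.138 -0.99   0.009]
q [0.071 0.633 0.274 0.007 2.009 1.506] F [ 0.3 -0.6 -0.1] w 0.09
```

Converted, 0.03 m / 0.4 = 0.075, -0.02 m / 0.4 = -0.05.

>>> {"op": "creep_tool", "data": {
  "plan": {"ticks": [[0.09,0.075,0,-0.05,0],[0.09,0.075,0,-0.05,0],[0.09,0.075,0,-0.05,0],[0.09,0.075,0,-0.05,0],[0.09,0.075,0,-0.05,0],[0.09,0.075,0,-0.05,0],[0.09,0.075,0,-0.05,0],[0.09,0.075,0,-0.05,0],[0.09,0.075,0,-0.05,0],[0.09,0.075,0,-0.05,0]]}
}}

```text
time: 8.87
tool_pos: [0.8088, 0.1176, 0.499]
ee_rot: [3.132, -0.463, 0.143]
wrist_force: [0.1, 0.3, 0.1]
width: 0.0901
finger_force: 0.0
```

```bash
python3 -c "
from h import *;st()"
```

```text
t 8.87 pos [0.8088 0.1176 0.499 ] z [ 0.443  0.054 -0.895] tilt 26.53 az 0.122 tx [0.886 0.127 0.447] ty [ 0.138 -0.99   0.008]
q [0.064 0.532 0.274 0.027 1.873 1.508] F [0.1 0.3 0.1] w 0.0901
```

Converted, 0.03 m / 0.4 = 0.075, -0.015 m / 0.4 = -0.0375.

>>> {"op": "creep_tool", "data": {
  "plan": {"ticks": [[0.09,0.075,0,-0.0375,0],[0.09,0.075,0,-0.0375,0],[0.09,0.075,0,-0.0375,0],[0.09,0.075,0,-0.0375,0]]}
}}

```text
time: 9.2
tool_pos: [0.8159, 0.1186, 0.5347]
ee_rot: [3.132, -0.554, 0.144]
wrist_force: [-1.1, 0.5, 0.6]
width: 0.09
finger_force: 0.0
```

```bash
python3 -c "
from h import *;st()"
```

```text
t 9.2 pos [0.8159 0.1186 0.5347] z [ 0.522  0.066 -0.85 ] tilt 31.74 az 0.125 tx [0.842 0.122 0.526] ty [ 0.138 -0.99   0.008]
q [0.061 0.501 0.274 0.035 1.813 1.509] F [-1.1  0.5  0.6] w 0.09
```

Converted, -0.0315 m / 0.4 = -0.0788, -0.0103 m / 0.4 = -0.0258.

>>> {"op": "creep_tool", "data": {
  "plan": {"ticks": [[0.09,0.045,0,-0.0225,0],[0.09,-0.0788,-0.0258,0.0225,0],[0.09,-0.0788,-0.0258,0.0225,0],[0.09,-0.0788,-0.0258,0.0225,0],[0.09,-0.0788,-0.0258,0.0225,0],[0.09,-0.0788,-0.0258,0.0225,0],[0.09,-0.0788,-0.0258,0.0225,0],[0.09,-0.0788,-0.0258,0.0225,0],[0.09,-0.0788,-0.0258,0.0225,0],[0.09,-0.0788,-0.0258,0.0225,0],[0.09,-0.0788,-0.0258,0.0225,0],[0.09,-0.0788,-0.0258,0.0225,0],[0.09,-0.0788,-0.0258,0.0225,0],[0.09,-0.0788,-0.0258,0.0225,0],[0.09,-0.0788,-0.0258,0.0225,0],[0.09,0,0,0,0]]}
}}

```text
time: 10.53
tool_pos: [0.4935, 0.2146, 0.1932]
ee_rot: [3.129, -0.55, 0.148]
wrist_force: [0.3, 0.2, -2.5]
width: 0.09
finger_force: 0.0
```

Run:
```python
from h import *;o,M=st()
g=np.array([.534,.2227,.127])+.019*M[:,2]
print('to grasp, tool axes',M.T@(g-o['tool_pos']))
from bench import snapshot
s=snapshot('top')['color'];t=snapshot('scene')['color']
cv2.imwrite('pics/pre.png',np.hstack([cv2.resize(a,(400,400),interpolation=cv2.INTER_CUBIC) for a in(s[165:265,140:240],t[145:245,262:362])]))
```

```text
t 10.53 pos [0.4935 0.2146 0.1932] z [ 0.519  0.065 -0.852] tilt 31.52 az 0.125 tx [0.843 0.126 0.523] ty [ 0.141 -0.99   0.01 ]
q [ 0.397 -0.319  1.862 -0.161  1.07   1.862] F [ 0.3  0.2 -2.5] w 0.09
to grasp, tool axes [ 0.00052875 -0.00295111  0.09695398]
```

View pics/pre.png

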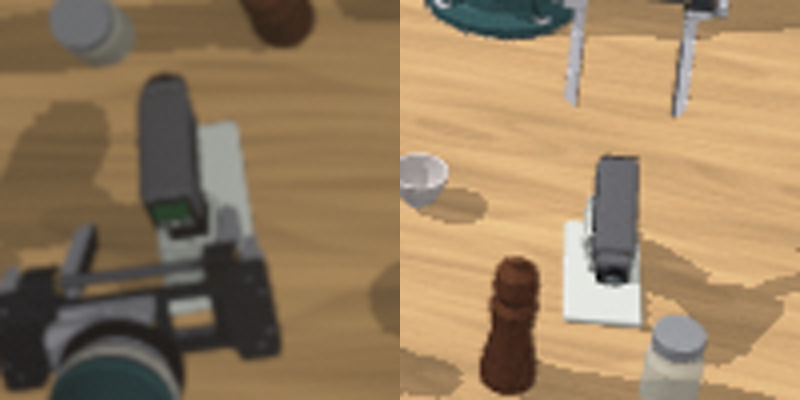

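The fingers straddle the barrel symmetrically in both views (mid-point about (157,230) top, (626,106) scene). Advancing and closing.

Careful with the scale: shifts go in shares of 40 cm and turns go in shares of 2 rad. That gives: 0.025 m / 0.4 = 0.0625, 0.022 m / 0.4 = 0.055.

>>> {"op": "creep_tool", "data": {
  "plan": {"ticks": [[0.09,0,-0.0075,0.0625,0],[0.09,0,0,0.0625,0],[0.09,0,0,0.0625,0],[0.09,0,0,0.055,0],[0.09,0,0,0,0],[0.03,0,0,0,0],[0.03,0,0,0,0],[0.03,0,0,0,0],[0.03,0,0,0,0],[0.03,0,0,0,0],[0.03,0,0,0,0],[0.03,0,0,0,0],[0.03,0,0,0,0]]}
}}

```text
time: 11.72
tool_pos: [0.5515, 0.2247, 0.1209]
ee_rot: [3.132, -0.565, 0.144]
wrist_force: [-0.7, 0.9, 0.5]
width: 0.0404
finger_force: 28.5
```

Run:
```python
from h import *;o,M=st()
k=.147;a=np.array([.602*np.cos(k),.602*np.sin(k),.799])
print('draw axis in tool',M.T@a)
from bench import snapshot
s=snapshot('top')['color'];t=snapshot('scene')['color']
cv2.imwrite('pics/grip.png',np.hstack([cv2.resize(a,(400,400),interpolation=cv2.INTER_CUBIC) for a in(s[165:265,140:240],t[145:245,262:362])]))
```

```text
t 11.72 pos [0.5515 0.2247 0.1209] z [ 0.531  0.068 -0.844] tilt 32.39 az 0.127 tx [0.836 0.121 0.536] ty [ 0.139 -0.99   0.008]
q [ 0.367 -0.143  1.876 -0.168  0.864  1.87 ] F [-0.7  0.9  0.5] w 0.0404
draw axis in tool [ 0.93631173  0.00140621 -0.35231146]
```

View pics/grip.png

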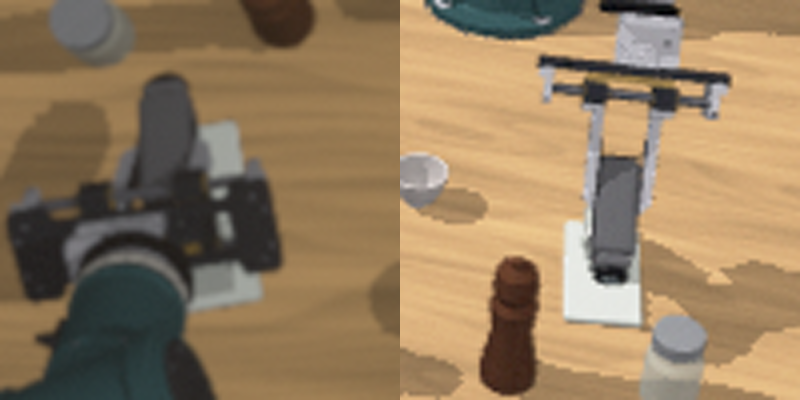

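The scene view shows both fingers gripping the barrel near (595,170) and (645,190); the opening of 40.4 mm matches its width. Drawing out along the pocket axis.

Converted, 0.014 m / 0.4 = 0.035, 0.0094 m / 0.4 = 0.0235.

>>> {"op": "creep_tool", "data": {
  "plan": {"ticks": [[0.03,0.0175,0,-0.0065,0],[0.03,0.0235,0,-0.0088,0],[0.03,0.0235,0,-0.0088,0],[0.03,0.0235,0,-0.0088,0],[0.03,0.0235,0,-0.0088,0],[0.03,0.0235,0,-0.0088,0],[0.03,0.0235,0,-0.0088,0],[0.03,0.0235,0,-0.0088,0],[0.03,0.035,0,-0.0133,0],[0.03,0.035,0,-0.0133,0],[0.03,0,0,0,0]]}
}}

```text
time: 12.73
tool_pos: [0.6192, 0.2348, 0.2114]
ee_rot: [3.133, -0.573, 0.143]
wrist_force: [-0.5, 0.4, -0.8]
width: 0.0402
finger_force: 30.0
```

```bash
python3 -c "
from h import *;st()"
```

```text
t 12.73 pos [0.6192 0.2348 0.2114] z [ 0.538  0.069 -0.84 ] tilt 32.82 az 0.127 tx [0.832 0.12  0.542] ty [ 0.138 -0.99   0.007]
q [ 0.336 -0.055  1.614 -0.132  1.024  1.803] F [-0.5  0.4 -0.8] w 0.0402
```

Converted, -0.0252 m / 0.4 = -0.063, 0.0163 m / 0.4 = 0.0408, -0.12 rad / 2 = -0.06.

>>> {"op": "creep_tool", "data": {
  "plan": {"ticks": [[0.03,0.0408,0,-0.063,0],[0.03,0.0408,0,-0.063,0],[0.03,0.0408,0,-0.063,0],[0.03,0.0408,0,-0.063,0],[0.03,0.0408,0,-0.063,0],[0.03,0,0,0,-0.04],[0.03,0,0,0,-0.06],[0.03,0,0,0,-0.06],[0.03,0,0,0,-0.06],[0.03,0,0,0,-0.06],[0.03,0,0,0,-0.06],[0.03,0,0,0,-0.06],[0.03,0,0,0,-0.06],[0.03,0,0,0,-0.06],[0.03,0,0,0,-0.06]]}
}}

```text
time: 13.98
tool_pos: [0.6168, 0.2355, 0.3559]
ee_rot: [2.612, -0.204, 1.362]
wrist_force: [0.1, -0.0, -2.8]
width: 0.0396
finger_force: 30.0
```

>>> {"op": "creep_tool", "data": {
  "plan": {"ticks": [[0.03,0,0,0,-0.06],[0.03,0,0,0,-0.06],[0.03,0,0,0,-0.06],[0.03,0,0,0,-0.06],[0.03,0,0,0,-0.06],[0.03,0,0,0,-0.06],[0.03,0,0,0,-0.06],[0.03,0,0,0,-0.06],[0.03,0,0,0,-0.06],[0.03,0,0,0,-0.06],[0.03,0,0,0,-0.06],[0.03,0,0,0,-0.06],[0.03,0,0,0,-0.06],[0.03,0,0,0,-0.06],[0.03,0,0,0,-0.06],[0.03,0,0,0,-0.06],[0.03,0,0,0,-0.03],[0.03,0,0,0,0]]}
}}

```text
time: 15.48
tool_pos: [0.6168, 0.2355, 0.3558]
ee_rot: [-3.132, 0.563, -2.999]
wrist_force: [-0.2, 0.3, -1.7]
width: 0.0402
finger_force: 30.0
```

```bash
python3 -c "
from h import *;st()
from bench import snapshot
t=snapshot('scene')['color'];cv2.imwrite('pics/flip.png',cv2.resize(t[60:240,180:420],(800,600),interpolation=cv2.INTER_CUBIC))"
```

```text
t 15.48 pos [0.6168 0.2355 0.3558] z [ 0.53   0.067 -0.845] tilt 32.29 az 0.126 tx [-0.837 -0.121 -0.534] ty [-0.138  0.99  -0.008]
q [ 0.339 -0.067  1.338 -0.117  1.319 -1.375] F [-0.2  0.3 -1.7] w 0.0402
```

View pics/flip.png

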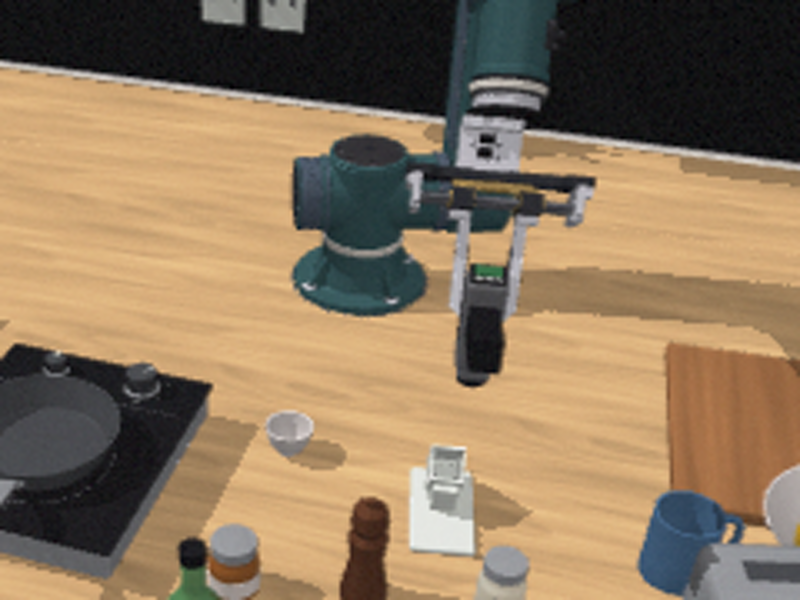

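The thermometer now hangs lens-down with the display (487,272) on top, the stand is empty, and the neighbouring objects haven't moved. Now for the lens position and the move to the pan.

Add to h.py:
```python
Mg=R.from_euler('xyz',[3.132,-.565,.144]).as_matrix();pg=np.array([.5515,.2247,.1209])
Rt=R.from_euler('ZY',[.143,.4363]).as_matrix()
def lens(o,M):
    l=Mg.T@(np.array([.5448,.224,.122])+Rt@[.0755,0,0]-pg);l[1]=0
    return o['tool_pos']+M@l, M@(Mg.T@Rt)[:,0]
def back(n,uv,zz):
    s=d[n];E=s['extrinsics'];C=-E[:3,:3].T@E[:3,3];u=E[:3,:3].T@[(uv[0]-s['cx'])/s['fx'],(uv[1]-s['cy'])/s['fy'],1]
    return C+u*(zz-C[2])/u[2]
```

Run:
```python
from h import *;o,M=st()
L,dr=lens(o,M);print('lens',L,'dir',dr)
print('rim centre top',back('top',f8((540,290.5)),.102),'scene',back('scene',f8((301,297)),.102))
# rim ellipse points, top view: left,right,top,bottom
print([back('top',f8(q),.102)[:2].round(3) for q in((488,290),(592,290),(540,240),(540,341))])
tgt=np.array([.62,-.263,.178]);D=tgt-L;print('D',D,'tool',M.T@D,'level part',M.T@[D[0],D[1],0],'down part',M.T@[0,0,D[2]])
```

```text
t 15.53 pos [0.6168 0.2355 0.3559] z [ 0.53   0.067 -0.845] tilt 32.3 az 0.126 tx [-0.837 -0.118 -0.534] ty [-0.136  0.991 -0.007]
q [ 0.339 -0.067  1.338 -0.117  1.319 -1.373] F [-0.3  1.1 -2.5] w 0.0398
lens [0.61833137 0.23528367 0.28694425] dir [-0.00391247 -0.01447812 -0.99988753]Traceback (most recent call last):
  File "<stdin>", line 3, in <module>
  File "h.py", line 25, in back
    s=d[n];E=s['extrinsics'];C=-E[:3,:3].T@E[:3,3];u=E[:3,:3].T@[(uv[0]-s['cx'])/s['fx'],(uv[1]-s['cy'])/s['fy'],1]
                                                                                          ~~^^^
IndexError: index 1 is out of bounds for axis 0 with size 1
```

```bash
sed -i 's/s=d\[n\];E=s\[.extrinsics.\];C=/uv=np.ravel(uv);&/' h.py
```

Run:
```python
from h import *;o,M=st()
L,dr=lens(o,M)
print('rim centre top',back('top',f8((540,290.5)),.102),'scene',back('scene',f8((301,297)),.102))
print([back('top',f8(q),.102)[:2].round(3) for q in((488,290),(592,290),(540,240),(540,341))])
tgt=np.array([.62,-.263,.178]);D=tgt-L;print('D',D,'tool',M.T@D,'level part',M.T@[D[0],D[1],0],'down part',M.T@[0,0,D[2]])
```

```text
t 15.53 pos [0.6168 0.2355 0.3559] z [ 0.53   0.067 -0.845] tilt 32.3 az 0.126 tx [-0.837 -0.118 -0.534] ty [-0.136  0.991 -0.007]
q [ 0.339 -0.067  1.338 -0.117  1.319 -1.373] F [-0.3  1.1 -2.5] w 0.0398
rim centre top [ 0.6071317  -0.26891694  0.102     ] scene [ 0.6287863  -0.25312499  0.102     ]
[array([ 0.608, -0.168]), array([ 0.609, -0.37 ]), array([ 0.708, -0.271]), array([ 0.509, -0.267])]
D [ 0.00166863 -0.49828367 -0.10894425] tool [ 0.11573145 -0.49316452  0.05960904] level part [ 0.05752461 -0.49388805 -0.03247945] down part [0.05820683 0.00072353 0.09208849]
```

Run:
```python
from h import *
a=np.linspace(0,2*np.pi,60)
out=[]
for n,(x,y) in(('top',(300,145)),('scene',(140,150))):
    c=cv2.resize(d[n]['color'][y:y+80,x:x+100],(800,640),interpolation=cv2.INTER_CUBIC);c=cv2.convertScaleAbs(c,alpha=2.2,beta=20)
    for (px,py),col in(((.6075,-.269),(0,0,255)),((.62,-.263),(0,255,0))):
        for rr,zz in((.101,.102),(.08,.064)):
            for q in proj(n,np.c_[px+rr*np.cos(a),py+rr*np.sin(a),0*a+zz]): cv2.circle(c,tuple(int(v) for v in ((q+.5-[x,y])*8)),1,col,-1)
    out.append(cv2.resize(c[:600],(400,300)) if 0 else c[20:620:1,100:700] )
cv2.imwrite('pics/pan.png',cv2.resize(np.hstack(out),(800,400),interpolation=cv2.INTER_AREA))
```

```text
(no output)
```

View pics/pan.png

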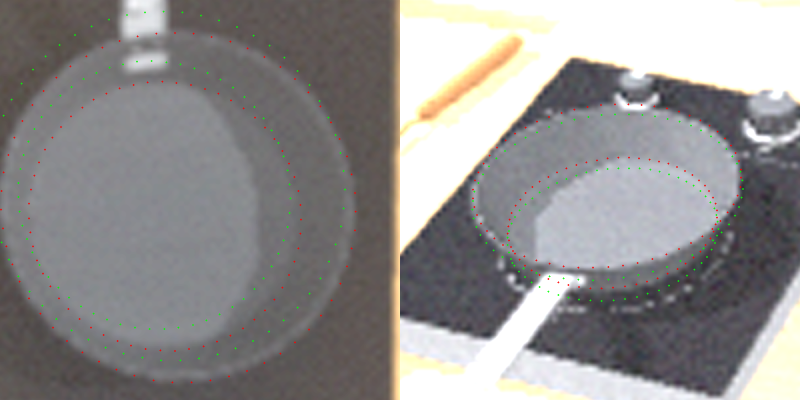

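The red circle, centre (0.6075, -0.269), fits the pan's rim and floor in both views. Moving level over it.

Converted, -0.0356 m / 0.4 = -0.089, 0.0049 m / 0.4 = 0.0123.

>>> {"op": "creep_tool", "data": {
  "plan": {"ticks": [[0.03,0.0063,-0.0445,-0.0035,0],[0.03,0.0123,-0.089,-0.007,0],[0.03,0.0123,-0.089,-0.007,0],[0.03,0.0123,-0.089,-0.007,0],[0.03,0.0123,-0.089,-0.007,0],[0.03,0.0123,-0.089,-0.007,0],[0.03,0.0123,-0.089,-0.007,0],[0.03,0.0123,-0.089,-0.007,0],[0.03,0.0123,-0.089,-0.007,0],[0.03,0.0123,-0.089,-0.007,0],[0.03,0.0123,-0.089,-0.007,0],[0.03,0.0123,-0.089,-0.007,0],[0.03,0.0123,-0.089,-0.007,0],[0.03,0.0123,-0.089,-0.007,0],[0.03,0.0063,-0.0445,-0.0035,0],[0.03,0,0,0,0],[0.03,0,0,0,0]]}
}}

```text
time: 16.95
tool_pos: [0.6067, -0.2703, 0.3554]
ee_rot: [-3.135, 0.563, -3.004]
wrist_force: [0.7, 0.4, -2.2]
width: 0.0396
finger_force: 30.0
```

Run:
```python
from h import *;o,M=st()
L,dr=lens(o,M);print('lens',L,'dir',dr);print('to go',M.T@(np.array([.6075,-.269,.178])-L))
```

```text
t 16.95 pos [ 0.6067 -0.2703  0.3554] z [ 0.53   0.067 -0.846] tilt 32.27 az 0.125 tx [-0.838 -0.116 -0.534] ty [-0.134  0.991 -0.005]
q [-0.72   0.006  1.267  0.413  1.48  -2.382] F [ 0.7  0.4 -2.2] w 0.0396
lens [ 0.60813625 -0.27051814  0.28642317] dir [-0.00454758 -0.01340022 -0.99989987]
to go [0.05824378 0.00218588 0.09143948]
```

Converted, 0.0183 m / 0.4 = 0.0458, 0.0117 m / 0.4 = 0.0293.

>>> {"op": "creep_tool", "data": {
  "plan": {"ticks": [[0.03,0.015,0.001,0.023,0],[0.03,0.0293,0.001,0.0458,0],[0.03,0.0293,0.001,0.0458,0],[0.03,0.0293,0.001,0.0458,0],[0.03,0.0293,0.001,0.0458,0],[0.03,0.015,0.0005,0.023,0],[0.03,0,0,0,0],[0.03,0,0,0,0],[0.03,0,0,0,0]]}
}}

```text
time: 17.7
tool_pos: [0.6071, -0.2675, 0.2499]
ee_rot: [-3.13, 0.567, -2.998]
wrist_force: [0.6, 0.3, -1.4]
width: 0.0399
finger_force: 30.0
```

Run:
```python
from h import *;o,M=st()
L,dr=lens(o,M);print('lens',L,'dir',dr)
from bench import snapshot
out=[]
for n,(x,y) in(('top',(290,160)),('scene',(140,105))):
    c=snapshot(n)['color'];c=cv2.convertScaleAbs(cv2.resize(c[y:y+100,x:x+100],(400,400),interpolation=cv2.INTER_CUBIC),alpha=1.3)
    for P,col in((L,(0,0,255)),(L-.1205*dr,(0,255,255)),(np.array([.6075,-.269,.064]),(0,255,0))):
        cv2.circle(c,tuple(int(v) for v in ((proj(n,P)[0]+.5-[x,y])*4)),2,col,-1)
    out.append(c)
cv2.imwrite('pics/end.png',np.hstack(out))
```

```text
t 17.7 pos [ 0.6071 -0.2675  0.2499] z [ 0.533  0.066 -0.843] tilt 32.51 az 0.123 tx [-0.835 -0.121 -0.537] ty [-0.137  0.99  -0.01 ]
q [-7.160e-01  2.000e-03  1.480e+00  4.300e-01  1.284e+00 -2.472e+00] F [ 0.6  0.3 -1.4] w 0.0399
lens [ 0.6088335  -0.26787833  0.18094119] dir [ 2.09137099e-04 -1.68821914e-02 -9.99857464e-01]
```

View pics/end.png

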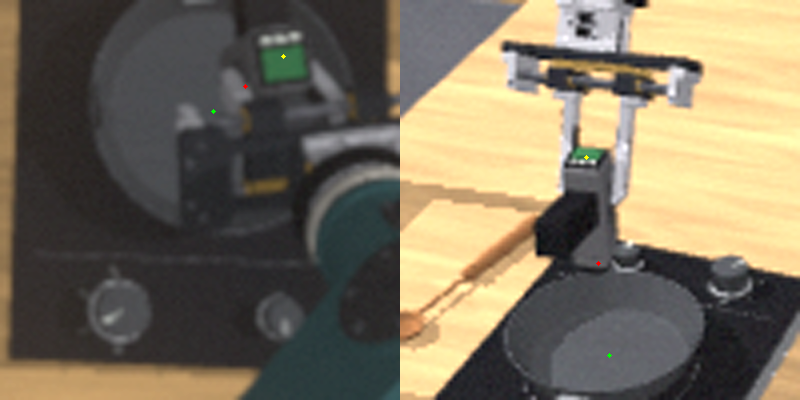

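The yellow dot (predicted rear face) lands on the display and the red dot on the nose tip in both views. The lens is therefore over the pan middle, about 80 mm above the rim and 117 mm above the floor, and vertical to within about 1°. The power dial still shows heat 1. Handing in.

>>> {"op": "creep_tool", "data": {
  "plan": {"ticks": [[0.03,0,0,0,0],[0.03,0,0,0,0],[0.03,0,0,0,0],[0.03,0,0,0,0]]}
}}

```text
time: 18.13
tool_pos: [0.6063, -0.2678, 0.2479]
ee_rot: [-3.133, 0.565, -3.0]
wrist_force: [-0.3, 0.1, -2.7]
width: 0.0393
finger_force: 30.0
```

```bash
python3 -c "
from bench import *
print(close_job())"
```

```text
the job is handed in; nothing more can be done
None
```

I handed the job in at about 18 s: the power dial is at its first heat, the timer is untouched, and the gripper holds the thermometer lens-down over the pan's middle, about 80 mm above its rim; no verdict was returned.

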